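# Clamp a paraffin block in the trimming holder

## Task

Load the paraffin block into the trimming holder, using only the fingertips and never picking it up: push the block across the plate until its long side lies flat against the back rail, before it reaches the pocket, then slide it along the rail into the corner pocket, under the keeper and up against the end stop. Only then push the cam lever round, away from the end stop, all the way to its stop, so that the cam clamps the block in place. Leave the empty cassette, the tweezers, the small brown bottle and the pipette beside the holder where they are, and finish with the robot clear.

Things in the scene. Friction and masses are not known exactly. Their poses are not given: they have to be found in the camera images.
- holder: Trimming holder, fixed to the desk: bare aluminium plate 125 x 230 mm (its x, y), top face 10 mm above the desk, with a steel rail along its far long edge, an end stop at one end of the rail and a cam lever. Origin: centre of its underside, on the desk; +x points to the back rail, y runs along the rail, +y towards the corner pocket, z up. The block slides easily on it (friction about 0.3).
- block: White plastic tissue cassette 28 x 40 x 7 mm (x, y, z), slotted sides, with a cream wax block 20 x 30 x 8 mm on the middle of its top; 15 mm high, 30 g. A sloping label face adds 6 mm at its -y end, which trails. Origin: centre of the underside. Starts loose on the plate, 22 to 40 mm short of the rail, 75 to 130 mm short of its seat, turned up to 0.5 rad from square, +y end towards the pocket.
- rail (a point): Back rail: this point is on its inner face (holder x = 44 mm) at plate level, y = 0; axes those of the holder. Steel, 12 mm thick, 9 mm high above the plate, from y = -110 to +104 mm. Rubber-like fingertips pressed on the wax from above with 5 to 15 N drag the block by friction; it may also be pushed at its sides.
- stop (a point): End stop, square to the rail: this point is on its inner face (holder y = 92 mm) at plate level, x = 28 mm. 12 mm thick, 9 mm high above the plate, from x = 12 to 44 mm. Rail and stop form the corner pocket, which is entered along the rail, since the cam stands in front of it.
- keeper (a point): Inner corner of rail and stop, at the top of the dark L-shaped keeper strip that lies on them, 11.5 mm above the plate. The strip is 2.5 mm thick, overhangs the pocket by 2 mm at the rail (holder y = 64 to 104 mm) and 3 mm at the stop; the block's 7 mm base passes beneath it with 2 mm to spare, and the wax stays clear of it.
- seat (a point): Where the block's origin lies when it is fully in the corner pocket, on the plate, long side against the rail and +y end against the stop: (30, 72, 10) mm in the holder's frame; axes those of the holder. A block flush on the rail has x = 0 in this frame.
- lever (a joint): Cam lever angle, rad, about its vertical pivot, anticlockwise from above. 0: lever points along the holder's -x, cam open, 5 to 8 mm clear of a seated block. 1.66: at its stop, lever points along -y, parallel to the rail. Starts at 0 to 0.3. The cam meets a seated block at about 1.2 and squeezes it on the rail with some newtons. Moves with about 1 N at the knob; stays where it is left.
- lever_knob (a point): Middle of the black knob that stands on the lever's free end, 75 mm from the pivot: 19 mm diameter, from 16 to 40 mm above the plate; this point is 28 mm above the plate (38 mm above the desk). The lever's bar below it is 10 mm wide, 8 to 13 mm above the plate.
- lever_pivot (a point): Pivot of the cam lever, on the plate's top face, at (-4.4, 76, 10) mm in the holder's frame; axes those of the holder. The hub is 16 mm across and 18 mm high; the cam is an eccentric steel disc of 26 mm diameter, its centre 8 mm from the pivot, 1 to 7 mm above the plate.
- empty_cassette: Empty white cassette basket 28 x 40 x 7 mm without wax, lying loose on the desk off the holder's -y end: a bystander. Origin: centre of the underside.
- tweezers: Steel tweezers 16 x 125 x 6 mm lying on the desk along the holder's near edge: a bystander. Origin: centre of the underside.
- dropper_bottle: Small brown bottle with a white cap, 27 mm across, 70 mm high, standing on the desk off the holder's -y end: a bystander. Origin: centre of the underside.
- pipette: Glass pipette with a red bulb, 12 x 154 x 12 mm, lying on the desk behind the back rail: a bystander. Origin: centre of the underside.
Not all that is in view belongs to the job. Leave any orange look-alike of the block alone.

How it is judged:
On the way, in this order (a step that is already met when the one before it is completed fails the run):
1. the block lies flat against the back rail (within 3 mm and 0.07 rad), at least 15 mm short of its seat, lever still open (x of block in the frame of seat between -0.003 and 0.003 m and angle between the x axis of block and the x axis of seat, either way round below 0.07 rad and y of block in the frame of seat below -0.015 m and value of joint lever below 0.6 rad), for 0.1 s.
2. the block is in the corner pocket, against rail and stop (within 3 mm and 0.07 rad), lever still open (below 0.6 rad) (x of block in the frame of seat between -0.003 and 0.003 m and angle between the x axis of block and the x axis of seat, either way round below 0.07 rad and y of block in the frame of seat between -0.003 and 0.003 m and angle between block's own z axis and vertical below 0.1 rad and value of joint lever below 0.6 rad), for 0.2 s.
At the end, for the whole second after the job is handed in: The block lies flat in the corner pocket within 3 mm of its seat along and across the rail and 0.07 rad of square, at rest; the lever is past 1.5 rad and the cam presses on the block with more than 1 N (x of block in the frame of seat between -0.003 and 0.003 m and angle between the x axis of block and the x axis of seat, either way round below 0.07 rad and y of block in the frame of seat between -0.003 and 0.003 m and angle between block's own z axis and vertical below 0.1 rad and value of joint lever above 1.5 rad and contact force between block and lever above 1 N and linear speed of block below 0.01 m/s and height (world z) of block below 0.014 m); the robot touches nothing.
It fails at once if the block is lifted more than 8 mm off the plate (height (world z) of block above 0.018 m).
It fails at once if the block is tipped over 0.35 rad (angle between block's own z axis and vertical above 0.35 rad).
It fails at once if the empty cassette, the tweezers, the small brown bottle or the pipette is moved more than 15 mm (distance of any of empty_cassette, tweezers, dropper_bottle, pipette from where it was at the start of the episode above 0.015 m).
It also fails if it takes over 58 s, if anything falls off the work surface, if the arm or the gripper's body presses on something with over 40 N, if the wrist force passes 120 N, or if a joint passes its speed limit or range.

## Robot

A 6-joint arm with a two-finger parallel gripper is mounted at the origin on a cart in front of the work surface, level with it; the furniture and walls round the work are solid. World frame = base frame: x ahead of the robot, y to its left, z up, the work surface at z = 0. Lengths are in m, angles in rad, forces in N, time in s.
With the tool pointing down it reaches from about 0.25 to 0.725 m from the base axis. Payload 4 kg.
Tool frame: the origin (TCP) lies midway between the tips of the shut fingers; the grasp point (between the pads) lies 19 mm behind it; z points along the fingers, y is the line along which they close (so a half turn about z gives the same grasp; the last joint's range is limited). The gripper opens to 85 mm and grips with 20 to 120 N. Pads are 22 mm wide; open, the fingers measure 114 mm over their backs; the gripper's body (76 mm by 85 mm) begins 54 mm behind the grasp point. The pads swing forward as they close: fully open they stand 13 mm farther back than shut.
Start: joints at [-1.315, 0.241, 0.005, 1.335, 0, 1.571], TCP at [0.127, -0.484, 0.231] pointing down, gripper open.
Joint ranges: [-2.72, 2.72], [-1.05, 1.87], [-1.09, 1.28], [-1.99, 2.15], [-1.42, 1.44], [-3.14, 3.14]. Speed limits (rad/s): [2.79, 2.79, 3.14, 3.14, 3.14, 3.14].

## Interface

Orientations are given as a unit quaternion [x, y, z, w].
In Python, from workcell import get_obs, camera, job_done, silhouettes gives the robot as it stands. The module is installed in compiled form; this text tells all that it offers.
- The arm moves only by the tool drive_tool, never from a script. Its argument "increments" is a list of rows, each a list of 3 entries, a list of its own where there are three numbers: the shift along the world's x, y, z in mm, then the turn, a rotation vector about the world's x, y, z in degrees, then the opening, from 0 (shut) to 1 (fully open). A call has 1 to 8 rows; each row shifts and turns the commanded pose from where the row before left it; what a row does not reach is not made up. A row lasts 1/12 s, in which the tool goes at most 41.7 mm and 7.16 degrees, less where a joint would pass 70% of its speed; a pose out of reach is approached as far as the arm can. A call is refused whole if a number of a shift passes 41.7 or a number of a turn 7.16, either way. A call with a gripper value outside its range is refused whole. The fingers move at their own pace and stop on an object; the grip force is fixed at half the most. Time passes only in rows, so rows that do not move let the fingers close. It gives the time, the measured TCP pose, the force, the opening and the grip force at its end, in the units of the state.
- get_obs(): the state, without advancing time (a new reading comes with each control period).
- camera(name): name is "scene" or "top"; returns a dict with "image" (400x640x3 uint8, red, green, blue), "K" (3x3 intrinsics, pixels), "k1" (the pictures are not rectified: a ray, as slopes to the right and down, at radius r is drawn at 1 + k1 r^2 times it, then the intrinsics apply), "view" (4x4, takes a point from world to camera coordinates). Camera axes: x right, y down, z forward; pixel columns grow to the right and rows downward; lengths in m; the calibration is good to about 2 mm. A picture is of the moment at which its call begins. There is no depth.
- job_done(): hands the job in; it is judged then, once.
Trained networks look in a picture, given as the dict that the camera call returned (one of the last four; its "shot" number tells which), for a name from the list of things; names that differ only in an ending like _2 or _b are one class to them, and where a whole thing is asked for, a point or a joint stands for the part that bears it (a point fixed in the world has none). Each returns a list of dicts, best first, with "conf" (0 to 1); they miss things now and then, are a little off and sometimes report something else, mostly with a low value. They report only what shows in the picture. A call takes as long as a camera call. They do not tell look-alikes from the thing itself.
- silhouettes(query, picture): "region" (400x640 bool, what is visible of it) and "bbox" ([left, top, right, bottom] in pixels, round what is visible of it).
The state is a dict: "clock": time; "joint_pos": joint angles; "joint_vel": joint speeds; "tau": joint torques, N m; "eef_pos": TCP position; "tool_rot": TCP orientation; "ft_force": force on the tool from outside, world axes, zero at the start; "ft_torque": the same for the moment, N m; "grip_width": finger opening in m; "grasp_force": force on a finger pad.
Only numpy, scipy, OpenCV 4.12 (cv2) and the standard library are available. Lean on these libraries where they do the work, as an engineer would, in place of code of your own. Each camera call takes 0.05 s, during which the arm holds its last target. There are 200 camera calls.

## Working session

There is one attempt and no reset: what is moved stays moved. The work goes in short steps, Python scripts to look and compute and a tool call to move; the robot and the scene stay as the last step left them, time stands still between calls to the robot, and variables do not carry over. Pictures are saved under pics/ and viewed, at most 10 in all, crops included, and the job is handed in when it is done.

Besides the shell and the picture viewer there is one more tool, called after "Call:" by a JSON object that holds its "fn" and its "kwargs", one argument or row to a line. drive_tool: Moves the arm, as the interface text tells. Its arguments: {"type":"object","properties":{"increments":{"type":"array"}},"required":["increments"]}

```bash
mkdir -p pics; cat > h.py <<'E'
import numpy as np, cv2
from workcell import *
def ray(c,uv):
    K=c["K"];x=np.array([(uv[0]-K[0,2])/K[0,0],(uv[1]-K[1,2])/K[1,1]]);s=x.copy()
    for _ in range(20): s=x/(1+c["k1"]*(s@s))
    V=np.array(c["view"]);R=V[:3,:3];o=-R.T@V[:3,3]
    return o,R.T@np.array([s[0],s[1],1])
def onz(c,uv,z):
    o,d=ray(c,uv);return o+d*(z-o[2])/d[2]
def proj(c,P):
    V=np.array(c["view"]);p=V[:3,:3]@np.array(P)+V[:3,3];s=p[:2]/p[2];s=s*(1+c["k1"]*(s@s))
    return np.array([c["K"][0,0]*s[0]+c["K"][0,2],c["K"][1,1]*s[1]+c["K"][1,2]])
E
python3 - <<'E'
from h import *
for n in ("scene","top"):
    c=camera(n);cv2.imwrite(f"pics/{n}0.png",c["image"][:,:,::-1]);V=np.array(c["view"]);print(n,(-V[:3,:3].T@V[:3,3]).round(3),c["K"][0,0],c["k1"])
    for q in ("holder","block","lever","lever_knob","empty_cassette","tweezers","dropper_bottle","pipette"):
        for r in silhouettes(q,c)[:3]:
            ys,xs=np.nonzero(r["region"]);m=(xs.mean(),ys.mean())
            print(q,round(r["conf"],2),[int(v) for v in r["bbox"]],np.round(m,1),onz(c,m,{"holder":.01,"block":.02,"lever":.02,"lever_knob":.038}.get(q,0.005)).round(3),cv2.minAreaRect(np.c_[xs,ys].astype(np.float32))[1:])
print(get_obs())
E
```

```text
scene [-0.107 -0.343  0.427] 435.73897168152007 -0.026730268048879156
holder 0.72 [253, 186, 378, 239] [317.1 211.9] [0.569 0.022 0.01 ] ((120.53182983398438, 39.28356170654297), 11.040940284729004)
block 0.87 [214, 233, 233, 250] [224.5 240.8] [0.39  0.111 0.02 ] ((12.862394332885742, 22.46631622314453), 59.03623962402344)
block 0.61 [319, 204, 346, 223] [333.3 213.1] [ 0.562 -0.018  0.02 ] ((23.852108001708984, 13.31280517578125), 33.690067291259766)
block 0.52 [287, 252, 305, 271] [295.4 261.7] [ 0.389 -0.034  0.02 ] ((19.0, 17.0), 90.0)
lever 0.64 [283, 231, 347, 249] [303.2 239.6] [ 0.453 -0.012  0.02 ] ((62.35917282104492, 6.070562839508057), 13.091893196105957)
lever 0.63 [268, 195, 291, 219] [276.4 206.5] [0.538 0.097 0.02 ] ((15.529419898986816, 27.789485931396484), 50.52754211425781)
lever_knob 0.52 [264, 198, 290, 218] [276.1 206.5] [0.51  0.079 0.038] ((14.471456527709961, 27.188796997070312), 52.12501525878906)
empty_cassette 0.6 [392, 212, 403, 223] [395.8 220.1] [ 0.613 -0.128  0.005] ((10.0, 17.0), 90.0)
tweezers 0.78 [285, 236, 346, 251] [312.4 241.1] [ 0.476 -0.017 
[... 1516 characters left out ...]
_pos': array([-1.31498615e+00,  2.40574156e-01,  5.00359631e-03,  1.33520061e+00,
        2.16396403e-05,  1.57077986e+00]), 'joint_vel': array([-1.71909041e-03,  1.51678442e-05,  4.45993429e-04, -2.74537204e-04,
       -1.13267503e-03, -2.66689931e-04]), 'tau': array([ 4.42807698e-05, -3.72191978e+01,  2.52695775e+01,  9.97508141e-04,
       -1.32504312e-05,  3.35429881e-06]), 'eef_pos': array([ 0.12652131, -0.48372883,  0.23132076]), 'tool_rot': array([9.91830239e-01, 1.27564791e-01, 1.23359714e-05, 1.10969213e-05]), 'ft_force': array([-0.42756571, -0.43831074, -0.24926532]), 'ft_torque': array([-0.02421622, -0.00616079,  0.02314586]), 'grasp_force': 0.0, 'grip_width': 0.08541411728183536}
```

View pics/top0.png

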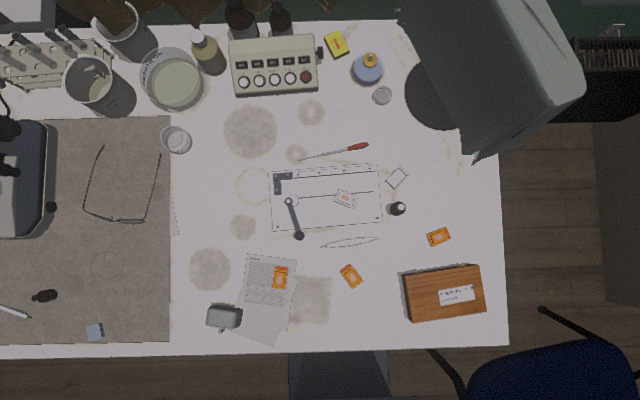

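View pics/scene0.png

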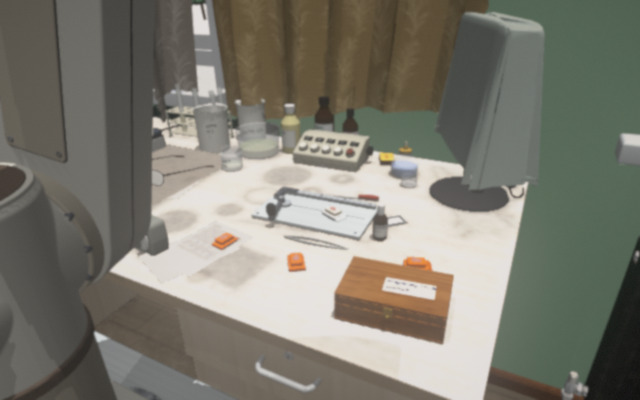

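The top view shows the holder at about (267–384, 161–238), pocket at upper left. The white block is at (345,198), the knob at (299,236), the bottle at (397,209), the empty cassette at (397,177) and the tweezers at (349,242). The orange look-alikes lie elsewhere. Next I enlarge this area.

```bash
python3 - <<'E'
from h import *
a=np.mean([camera("top")["image"].astype(float) for _ in range(4)],0).astype(np.uint8)
cr=a[150:250,260:415,::-1]
cv2.imwrite("pics/crop1.png",cv2.resize(cr,None,fx=5.16,fy=5.16,interpolation=cv2.INTER_CUBIC))
E
```

```text
(no output)
```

View pics/crop1.png

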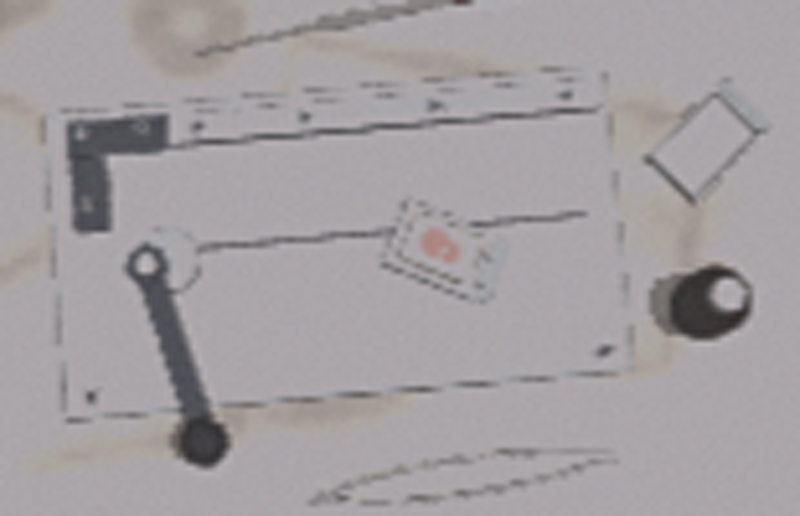

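```bash
cat > fit.py <<'E'
from h import *
from scipy.optimize import least_squares
def T(p,q): # p=x,y,th ; q local
    c,s=np.cos(p[2]),np.sin(p[2]);return np.array([p[0]+c*q[0]-s*q[1],p[1]+s*q[0]+c*q[1],q[2]])
def fit(c,pts,p0):
    f=lambda p:np.concatenate([proj(c,T(p,q))-uv for q,uv in pts])
    r=least_squares(f,p0,loss="soft_l1");return r.x,f(r.x).reshape(-1,2)
E
python3 - <<'E'
from fit import *
c=camera("top");S=lambda u,v:(260+u/5.16-.4,150+v/5.16-.4)
pts=[((.0625,.115,.01),S(45,112)),((.0625,-.115,.01),S(605,70)),((-.0625,-.115,.01),S(630,372)),((-.0625,.115,.01),S(65,420)),
((.044,-.110,.019),S(600,108)),((.056,.104,.0215),S(68,121)),((.012,.104,.0215),S(75,232)),((.012,.089,.0215),S(110,230)),((.042,.064,.0215),S(168,148)),((-.0044,.076,.028),S(147,262))]
p,r=fit(c,pts,[.57,.03,.05]);print(p.round(4),r.round(1).tolist())
b=[((.014,.02,.017),S(407,200)),((-.014,.02,.017),S(382,263)),((-.014,-.026,.011),S(488,301)),((.014,-.026,.011),S(508,240)),((0,0,.025),S(440,244))]
pb,rb=fit(c,b,[.56,-.02,-.4]);print(pb.round(4),rb.round(1).tolist())
R=lambda t:np.array([[np.cos(t),-np.sin(t)],[np.sin(t),np.cos(t)]])
print("block in holder",R(-p[2])@(pb[:2]-p[:2]),pb[2]-p[2])
k=onz(c,S(202,442),.045);print("knob",k,R(-p[2])@(k[:2]-p[:2]))
for q in((.03,.072,.01),(-.0044,.076,.01)):print(T(p,q))
np.save("p.npy",p)
s=camera("scene");print([proj(s,T(p,q)).round(0) for q,_ in pts[:4]])
E
```

```text
[0.5734 0.0272 0.0542] [[-0.5, 0.2], [-0.0, -0.4], [0.6, 0.2], [-0.1, -0.2], [-0.1, 0.4], [-0.2, 0.2], [-0.0, -0.3], [0.4, -0.5], [0.2, 0.1], [-0.2, 0.4]]
[ 0.5695 -0.0142 -0.3753] [[-0.4, -0.4], [-0.2, 0.0], [-0.0, 0.4], [0.6, -0.3], [0.1, 0.2]]
block in holder [-0.00614877 -0.04114245] -0.4294779776170643
knob [0.49348544 0.08109632 0.045     ] [-0.07687115  0.05817011]
[0.59945041 0.10069564 0.01      ]
[0.56488423 0.10282615 0.01      ]
[array([280., 189.]), array([380., 207.]), array([359., 237.]), array([250., 214.])]
```

Call:
{"fn": "drive_tool", "kwargs": {
  "increments": [
    [[27, 29, 0], [0, 0, -4.5], 0],
    [[27, 29, 0], [0, 0, -4.5], 0],
    [[27, 29, 0], [0, 0, -4.5], 0],
    [[27, 29, 0], [0, 0, -4.5], 0],
    [[27, 29, 0], [0, 0, -4.5], 0],
    [[27, 29, 0], [0, 0, -4.5], 0],
    [[27, 29, 0], [0, 0, -4.5], 0],
    [[27, 29, 0], [0, 0, -4.5], 0]
  ]
}}

```text
clock: 1.87
eef_pos: [0.3435, -0.2502, 0.2316]
tool_rot: [0.982, -0.187, 0.0, 0.0]
ft_force: [1.0, -0.6, 0.6]
grip_width: 0.0002
grasp_force: 0.0
```

Call:
{"fn": "drive_tool", "kwargs": {
  "increments": [
    [[27, 29, 0], [0, 0, 0], 0],
    [[27, 29, 0], [0, 0, 0], 0],
    [[27, 29, 0], [0, 0, 0], 0],
    [[27, 29, 0], [0, 0, 0], 0],
    [[27, 29, -20], [0, 0, 0], 0],
    [[27, 29, -20], [0, 0, 0], 0],
    [[27, 29, -20], [0, 0, 0], 0],
    [[27, 29, -20], [0, 0, 0], 0]
  ]
}}

```text
clock: 2.53
eef_pos: [0.5266, -0.1106, 0.1556]
tool_rot: [0.992, -0.123, 0.004, -0.035]
ft_force: [-0.1, -0.4, 0.5]
grip_width: -0.0
grasp_force: 0.0
```

Call:
{"fn": "drive_tool", "kwargs": {
  "increments": [
    [[0, 0, 0], [0, 0, 0], 0],
    [[0, 0, 0], [0, 0, 0], 0]
  ]
}}

```text
clock: 2.7
eef_pos: [0.5252, -0.1106, 0.1545]
tool_rot: [0.992, -0.123, 0.002, -0.035]
ft_force: [-0.6, -0.5, 0.7]
grip_width: -0.0001
grasp_force: 0.0
```

```bash
python3 -c "
from h import *
from scipy.spatial.transform import Rotation as R
o=get_obs();print(o['joint_pos'].round(3),o['joint_vel'].round(3),o['eef_pos'],R.from_quat(o['tool_rot']).as_matrix().round(3))"
```

```text
[-0.247  0.36  -0.036  1.179  0.071  3.141] [-0.023 -0.048  0.006  0.019 -0.006  0.001] [ 0.52516241 -0.11056843  0.15454471] [[ 0.97  -0.244  0.013]
 [-0.244 -0.967  0.07 ]
 [-0.005 -0.071 -0.997]]
```

```bash
cat >> h.py <<'E'
from scipy.spatial.transform import Rotation as Ro
def want(yaw):  # 180 about x then yaw
    o=get_obs();W=Ro.from_euler("z",yaw)*Ro.from_euler("x",np.pi);C=Ro.from_quat(o["tool_rot"])
    return np.degrees((W*C.inv()).as_rotvec())
E
python3 -c "
from h import *
r=want(1.196);print(r,r/12);print(np.array([.5695,-.0142,.06])-get_obs()['eef_pos'])"
```

```text
[-3.80461152 -2.2763668  82.61959516] [-0.31705096 -0.18969723  6.88496626]
[ 0.04433759  0.09636843 -0.09454471]
```

Call:
{"fn": "drive_tool", "kwargs": {
  "increments": [
    [[0, 0, 0], [-0.3, -0.2, 6.9], 0],
    [[0, 0, 0], [-0.3, -0.2, 6.9], 0],
    [[4, 9.6, -7], [-0.3, -0.2, 6.9], 0],
    [[4, 9.6, -7], [-0.3, -0.2, 6.9], 0],
    [[4, 9.6, -7], [-0.3, -0.2, 6.9], 0],
    [[4, 9.6, -7], [-0.3, -0.2, 6.9], 0],
    [[4, 9.6, -7], [-0.3, -0.2, 6.9], 0],
    [[4, 9.6, -7], [-0.3, -0.2, 6.9], 0]
  ]
}}

```text
clock: 3.37
eef_pos: [0.5498, -0.0541, 0.1156]
tool_rot: [0.936, 0.353, 0.004, -0.014]
ft_force: [0.4, -0.0, 0.7]
grip_width: -0.0
grasp_force: 0.0
```

Call:
{"fn": "drive_tool", "kwargs": {
  "increments": [
    [[5, 9.6, -7], [-0.3, -0.2, 6.9], 0],
    [[5, 9.6, -7], [-0.3, -0.2, 6.9], 0],
    [[5, 9.6, -7], [-0.3, -0.2, 6.9], 0],
    [[5, 9.6, -7], [-0.3, -0.2, 6.9], 0],
    [[0, 0, 0], [0, 0, 0], 0],
    [[0, 0, 0], [0, 0, 0], 0]
  ]
}}

```text
clock: 3.87
eef_pos: [0.5694, -0.0156, 0.0871]
tool_rot: [0.827, 0.563, 0.002, -0.003]
ft_force: [-0.4, 0.5, -0.2]
grip_width: -0.0002
grasp_force: 0.0
```

```bash
python3 -c "
from h import *
print(want(1.196));print(np.array([.5695,-.0142,.06])-get_obs()['eef_pos'],get_obs()['joint_pos'],get_obs()['ft_force'])"
```

```text
[-0.39481728  0.03309109  0.03161656]
[ 0.0001392   0.00136594 -0.02709367] [-0.03101206  0.47518459 -0.04430246  1.05094376  0.00690536  1.91513368] [-0.36666836  0.5262383  -0.19220575]
```

Call:
{"fn": "drive_tool", "kwargs": {
  "increments": [
    [[0, 1, -20], [-0.4, 0, 0], 0],
    [[0, 0.4, -20], [0, 0, 0], 0],
    [[0, 0, -15], [0, 0, 0], 0],
    [[0, 0, -3], [0, 0, 0], 0],
    [[0, 0, 0], [0, 0, 0], 0]
  ]
}}

```text
clock: 4.28
eef_pos: [0.5687, -0.0148, 0.0281]
tool_rot: [0.827, 0.563, -0.001, -0.0]
ft_force: [0.9, 0.7, 0.2]
grip_width: -0.0004
grasp_force: 0.0
```

```bash
python3 - <<'E'
from h import *
o=get_obs();print(o['eef_pos'],o['ft_force'])
c=camera("top");cr=c["image"][150:250,260:415,::-1];cv2.imwrite("pics/crop2.png",cv2.resize(cr,None,fx=5.16,fy=5.16,interpolation=cv2.INTER_CUBIC))
E
```

```text
[ 0.56866996 -0.01481895  0.02811191] [0.85135801 0.71984692 0.22661247]
```

Call:
{"fn": "drive_tool", "kwargs": {
  "increments": [
    [[0, 0, -2], [0, 0, 0], 0],
    [[0, 0, -1], [0, 0, 0], 0],
    [[0, 0, 0], [0, 0, 0], 0]
  ]
}}

```text
clock: 4.58
eef_pos: [0.5703, -0.014, 0.0262]
tool_rot: [0.826, 0.564, 0.001, 0.0]
ft_force: [-0.6, 0.0, -0.3]
grip_width: -0.0
grasp_force: 0.0
```

Call:
{"fn": "drive_tool", "kwargs": {
  "increments": [
    [[0, 0, -1], [0, 0, 0], 0],
    [[0, 0, -1], [0, 0, 0], 0],
    [[0, 0, 0], [0, 0, 0], 0]
  ]
}}

```text
clock: 4.83
eef_pos: [0.5704, -0.0139, 0.0251]
tool_rot: [0.826, 0.564, 0.001, 0.001]
ft_force: [-1.8, -0.5, 8.2]
grip_width: -0.0003
grasp_force: 4.3
```

Call:
{"fn": "drive_tool", "kwargs": {
  "increments": [
    [[0, 0, -0.3], [0, 0, 4.1], 0],
    [[2, 0, 0], [0, 0, 4.1], 0],
    [[2, 0, 0], [0, 0, 4.1], 0],
    [[2, 0.2, 0], [0, 0, 4.1], 0],
    [[2, 0.2, 0], [0, 0, 4.1], 0],
    [[2, 0.2, 0], [0, 0, 4.1], 0],
    [[0, 0, 0], [0, 0, 0], 0]
  ]
}}

```text
clock: 5.42
eef_pos: [0.5813, -0.0132, 0.0251]
tool_rot: [0.686, 0.728, 0.001, 0.001]
ft_force: [-0.9, -0.9, 8.0]
grip_width: -0.0001
grasp_force: 4.1
```

```bash
cat > look.py <<'E'
import sys
from fit import *
c=camera("top");p=np.load("p.npy")
R=lambda t:np.array([[np.cos(t),-np.sin(t)],[np.sin(t),np.cos(t)]])
for r in silhouettes("block",c):
    ys,xs=np.nonzero(r["region"]);q=onz(c,(xs.mean(),ys.mean()),.018);print("block",round(r["conf"],2),r["bbox"],(R(-p[2])@(q[:2]-p[:2])*1000).round(1))
o=get_obs();print("tcp holder",(R(-p[2])@(o["eef_pos"][:2]-p[:2])*1000).round(1),o["eef_pos"],o["ft_force"].round(1),want(p[2]+1.571).round(2))
cr=c["image"][150:250,260:415,::-1];cv2.imwrite(f"pics/{sys.argv[1]}.png",cv2.resize(cr,None,fx=5.16,fy=5.16,interpolation=cv2.INTER_CUBIC))
E
python3 look.py crop3
```

```text
block 0.85 [270.3, 264.5, 291.0, 288.7] [-157.7  104.6]
block 0.74 [429.2, 229.9, 449.2, 247.0] [-102.5 -227. ]
tcp holder [  5.7 -40.8] [ 0.58128386 -0.01328159  0.02508358] [-1.  -0.1  7.5] [-0.01  0.23 -0.15]
```

View pics/crop3.png

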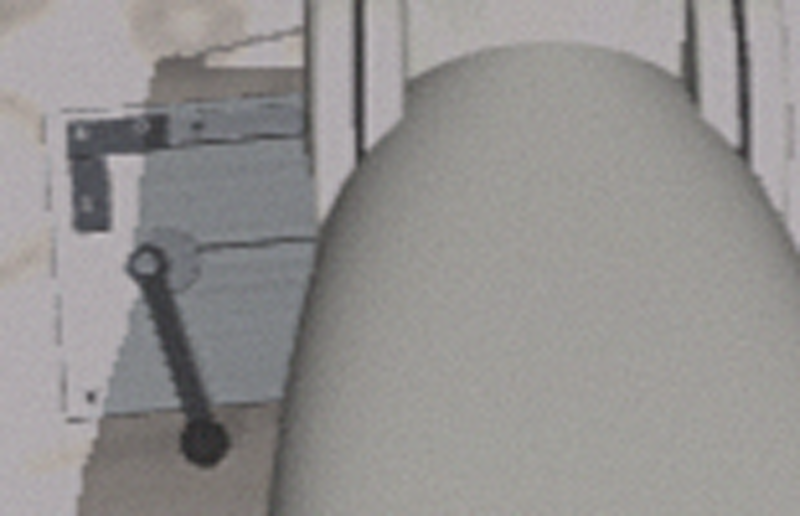

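The arm hides the block from the top camera; the lever is still open at (147,263)–(203,442). I carry on by feel.

Call:
{"fn": "drive_tool", "kwargs": {
  "increments": [
    [[3, 0.2, -0.3], [0, 0, 0], 0],
    [[3, 0.2, 0], [0, 0, 0], 0],
    [[3, 0.1, 0], [0, 0, 0], 0],
    [[3, 0.2, 0], [0, 0, 0], 0],
    [[3, 0.1, 0], [0, 0, 0], 0],
    [[3, 0.2, 0], [0, 0, 0], 0]
  ]
}}

```text
clock: 6.02
eef_pos: [0.5987, -0.0123, 0.025]
tool_rot: [0.687, 0.727, 0.001, 0.001]
ft_force: [-2.1, -1.4, 9.6]
grip_width: -0.0004
grasp_force: 5.2
```

Call:
{"fn": "drive_tool", "kwargs": {
  "increments": [
    [[2, 0.1, 0], [0, 0, 0], 0],
    [[2, 0.1, 0], [0, 0, 0], 0]
  ]
}}

```text
clock: 6.18
eef_pos: [0.6027, -0.0121, 0.0251]
tool_rot: [0.687, 0.727, 0.001, 0.001]
ft_force: [-3.4, -0.5, 11.3]
grip_width: -0.0003
grasp_force: 5.2
```

Call:
{"fn": "drive_tool", "kwargs": {
  "increments": [
    [[1, 0.1, 0], [0, 0, 0], 0],
    [[1, 0.1, 0], [0, 0, 0], 0]
  ]
}}

```text
clock: 6.35
eef_pos: [0.6047, -0.012, 0.0251]
tool_rot: [0.687, 0.727, 0.001, 0.001]
ft_force: [-3.2, -0.0, 10.0]
grip_width: 0.0001
grasp_force: 5.2
```

Call:
{"fn": "drive_tool", "kwargs": {
  "increments": [
    [[1, 0, 0], [0, 0, 0], 0],
    [[0, 0, 0], [0, 0, 0], 0]
  ]
}}

```text
clock: 6.52
eef_pos: [0.6058, -0.0119, 0.0251]
tool_rot: [0.687, 0.727, 0.001, 0.001]
ft_force: [-2.0, -0.6, 9.6]
grip_width: 0.0001
grasp_force: 4.9
```

```bash
python3 - <<'E'
from fit import *
c=camera("scene");p=np.load("p.npy")
R=lambda t:np.array([[np.cos(t),-np.sin(t)],[np.sin(t),np.cos(t)]])
for r in silhouettes("block",c):
    ys,xs=np.nonzero(r["region"]);q=onz(c,(xs.mean(),ys.mean()),.018);print("block",round(r["conf"],2),r["bbox"],(R(-p[2])@(q[:2]-p[:2])*1000).round(1))
o=get_obs();print("tcp holder",(R(-p[2])@(o["eef_pos"][:2]-p[:2])*1000).round(1),o["eef_pos"],o["ft_force"].round(1))
cr=c["image"][170:270,240:400,::-1];cv2.imwrite("pics/s4.png",cv2.resize(cr,None,fx=5,fy=5,interpolation=cv2.INTER_CUBIC))
E
```

```text
block 0.82 [216.6, 232.2, 238.3, 248.8] [-176.    95.4]
block 0.81 [284.4, 252.3, 305.3, 269.8] [-184.6  -48.7]
block 0.58 [404.3, 257.4, 433.6, 271.7] [-112.2 -231.5]
block 0.46 [328.4, 200.8, 353.1, 211.1] [ 23.1 -45.3]
tcp holder [ 30.3 -40.8] [ 0.60586707 -0.01190674  0.02508289] [-2.5 -1.5  9.3]
```

View pics/s4.png

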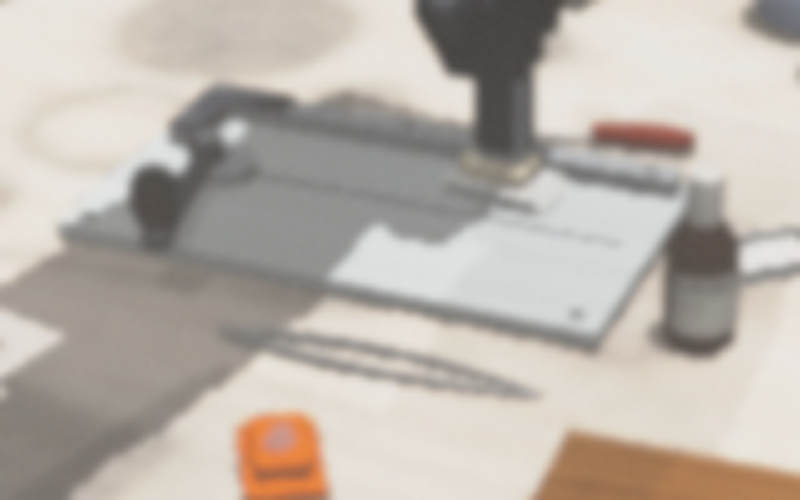

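The fingertip is on the wax at (500,165). The block has followed, looks nearly parallel to the rail and sits close to it, so I go on until it touches.

Call:
{"fn": "drive_tool", "kwargs": {
  "increments": [
    [[1, 0, 0], [0, 0, 0], 0],
    [[1, 0.1, 0], [0, 0, 0], 0]
  ]
}}

```text
clock: 6.78
eef_pos: [0.6068, -0.0118, 0.0251]
tool_rot: [0.687, 0.727, 0.0, 0.0]
ft_force: [-5.8, -0.9, 12.4]
grip_width: 0.0002
grasp_force: 6.5
```

Call:
{"fn": "drive_tool", "kwargs": {
  "increments": [
    [[1, 0, 0], [0, 0, 0], 0],
    [[1, 0.1, 0], [0, 0, 0], 0]
  ]
}}

```text
clock: 6.95
eef_pos: [0.6086, -0.0119, 0.0251]
tool_rot: [0.687, 0.727, 0.0, 0.0]
ft_force: [-5.3, -0.8, 12.1]
grip_width: 0.0001
grasp_force: 6.0
```

Call:
{"fn": "drive_tool", "kwargs": {
  "increments": [
    [[0.5, 0, 0], [0, 0, 0], 0],
    [[0.5, 0, 0], [0, 0, 0], 0]
  ]
}}

```text
clock: 7.12
eef_pos: [0.6097, -0.0118, 0.0251]
tool_rot: [0.687, 0.727, 0.0, 0.0]
ft_force: [-4.8, -0.1, 12.4]
grip_width: 0.0
grasp_force: 5.9
```

Call:
{"fn": "drive_tool", "kwargs": {
  "increments": [
    [[1, 0, 0], [0, 0, 0], 0],
    [[1, 0.1, 0], [0, 0, 0], 0],
    [[0, 0, 0], [0, 0, 0], 0]
  ]
}}

```text
clock: 7.37
eef_pos: [0.6119, -0.0118, 0.0251]
tool_rot: [0.687, 0.727, 0.0, 0.001]
ft_force: [-4.8, -0.0, 11.8]
grip_width: 0.0003
grasp_force: 5.8
```

```bash
cat > ls.py <<'E'
import sys
from fit import *
p=np.load("p.npy");a=0
for _ in range(3):
    c=camera("scene");a=a+c["image"].astype(float)/3
R=lambda t:np.array([[np.cos(t),-np.sin(t)],[np.sin(t),np.cos(t)]])
o=get_obs();print("tcp holder",(R(-p[2])@(o["eef_pos"][:2]-p[:2])*1000).round(1),o["eef_pos"].round(4),o["ft_force"].round(1),want(p[2]+1.571).round(2))
u0,v0=[int(v) for v in sys.argv[2:4]]
cr=a[v0:v0+50,u0:u0+70,::-1].astype(np.uint8);cr=cv2.resize(cr,None,fx=11,fy=11,interpolation=cv2.INTER_CUBIC)
by=float(sys.argv[4]) # overlay: base-top outline of flush block at holder y
P=[(.03+x,by+y,.017) for x,y in((-.014,.02),(-.014,-.02),(.014,-.02),(.014,.02))]
uv=np.array([(proj(c,T(p,q))-[u0,v0]+.5)*11-.5 for q in P]);cv2.polylines(cr,[uv.round().astype(int)],True,(0,0,255),1)
cv2.imwrite(f"pics/{sys.argv[1]}.png",cr)
E
python3 ls.py s5 305 180 -.041
```

```text
tcp holder [ 36.3 -41. ] [ 0.6118 -0.0118  0.0251] [-5.1  0.  12.6] [ 0.01  0.09 -0.13]
```

View pics/s5.png

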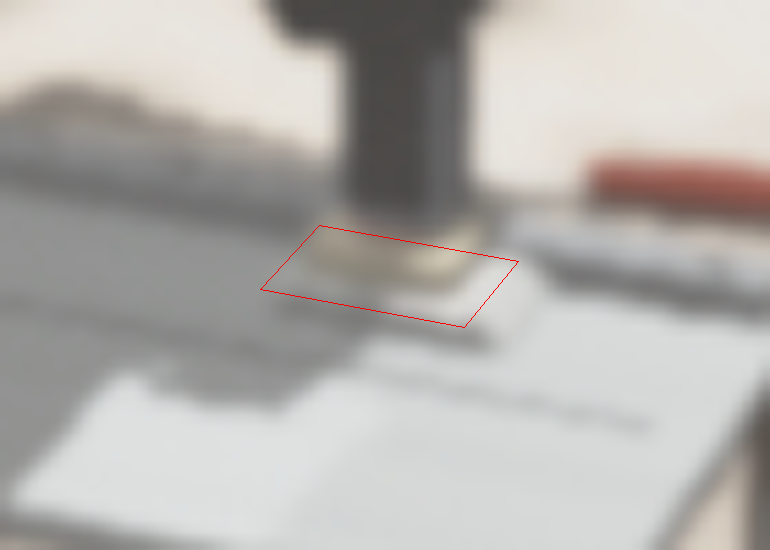

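The red outline, drawn for a flush block, matches the real one: rear edge at (320,226)–(518,262), front edge just below. The block is on the rail and the tip was slipping on the wax. I lift, re-centre and press again.

Call:
{"fn": "drive_tool", "kwargs": {
  "increments": [
    [[0, 0, -0.3], [0, 0, 0], 0],
    [[0, 0, 2], [0, 0, 0], 0],
    [[0, 0, 4], [0, 0, 0], 0],
    [[-4, -2, 0], [0, 0, 0], 0],
    [[0, 0, -3], [0, 0, 0], 0],
    [[0, 0, -1.5], [0, 0, 0], 0],
    [[0, 0, -1], [0, 0, 0], 0],
    [[0, 0, 0], [0, 0, 0], 0]
  ]
}}

```text
clock: 8.18
eef_pos: [0.6077, -0.0138, 0.025]
tool_rot: [0.687, 0.727, 0.0, 0.0]
ft_force: [-5.3, -0.3, 15.6]
grip_width: -0.0002
grasp_force: 7.6
```

Call:
{"fn": "drive_tool", "kwargs": {
  "increments": [
    [[-0.2, 4, 0.3], [0, 0, 0], 0],
    [[-0.2, 4, 0], [0, 0, 0], 0],
    [[-0.2, 4, 0], [0, 0, 0], 0],
    [[-0.2, 4, 0], [0, 0, 0], 0],
    [[-0.2, 4, 0], [0, 0, 0], 0],
    [[-0.2, 4, 0], [0, 0, 0], 0],
    [[-0.2, 4, 0], [0, 0, 0], 0],
    [[-0.2, 4, 0], [0, 0, 0], 0]
  ]
}}

```text
clock: 8.85
eef_pos: [0.6059, 0.0162, 0.025]
tool_rot: [0.687, 0.726, -0.001, 0.002]
ft_force: [-4.7, -5.0, 14.0]
grip_width: 0.0001
grasp_force: 7.1
```

Call:
{"fn": "drive_tool", "kwargs": {
  "increments": [
    [[-0.2, 4, 0], [0, 0, 0], 0],
    [[-0.2, 4, 0], [0, 0, 0], 0],
    [[-0.2, 4, 0], [0, 0, 0], 0],
    [[-0.2, 4, 0], [0, 0, 0], 0],
    [[-0.2, 4, 0], [0, 0, 0], 0],
    [[-0.2, 4, 0], [0, 0, 0], 0],
    [[-0.2, 0, 0], [0, 0, 0], 0]
  ]
}}

```text
clock: 9.43
eef_pos: [0.6047, 0.0411, 0.025]
tool_rot: [0.687, 0.727, -0.001, 0.001]
ft_force: [-3.8, -3.8, 13.8]
grip_width: -0.0
grasp_force: 6.7
```

```bash
python3 ls.py s6 270 170 .014
```

```text
tcp holder [32.  12.2] [0.6047 0.0411 0.0251] [-4.3 -3.9 13.2] [ 0.11  0.07 -0.09]
```

View pics/s6.png

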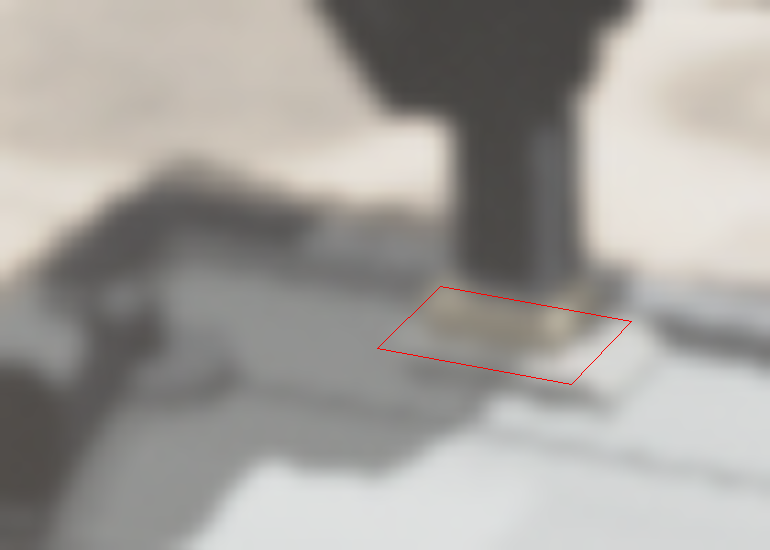

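The block has followed along the rail; its outline matches the flush pose at y of about 13 mm. I continue to the stop.

Call:
{"fn": "drive_tool", "kwargs": {
  "increments": [
    [[-0.2, 4, 0], [0, 0, 0], 0],
    [[-0.2, 4, 0], [0, 0, 0], 0],
    [[-0.2, 4, 0], [0, 0, 0], 0],
    [[-0.2, 4, 0], [0, 0, 0], 0],
    [[-0.2, 4, 0], [0, 0, 0], 0],
    [[-0.2, 4, 0], [0, 0, 0], 0],
    [[-0.2, 4, 0], [0, 0, 0], 0],
    [[-0.2, 4, 0], [0, 0, 0], 0]
  ]
}}

```text
clock: 10.25
eef_pos: [0.6028, 0.0723, 0.0251]
tool_rot: [0.687, 0.726, -0.001, 0.001]
ft_force: [-6.0, -5.6, 14.5]
grip_width: 0.0
grasp_force: 7.4
```

Call:
{"fn": "drive_tool", "kwargs": {
  "increments": [
    [[-0.2, 4, 0], [0, 0, 0], 0],
    [[-0.2, 4, 0], [0, 0, 0], 0],
    [[-0.2, 4, 0], [0, 0, 0], 0],
    [[-0.2, 4, 0], [0, 0, 0], 0],
    [[-0.2, 4, 0], [0, 0, 0], 0]
  ]
}}

```text
clock: 10.67
eef_pos: [0.602, 0.0925, 0.0251]
tool_rot: [0.687, 0.726, -0.001, 0.001]
ft_force: [-4.6, -5.9, 14.8]
grip_width: 0.0002
grasp_force: 7.3
```

Call:
{"fn": "drive_tool", "kwargs": {
  "increments": [
    [[-0.1, 2, 0], [0, 0, 0], 0],
    [[-0.1, 2, 0], [0, 0, 0], 0]
  ]
}}

```text
clock: 10.83
eef_pos: [0.6017, 0.0965, 0.025]
tool_rot: [0.687, 0.726, -0.001, 0.001]
ft_force: [-4.7, -6.2, 14.1]
grip_width: 0.0002
grasp_force: 7.3
```

Call:
{"fn": "drive_tool", "kwargs": {
  "increments": [
    [[-0.1, 2, 0], [0, 0, 0], 0],
    [[-0.1, 2, 0], [0, 0, 0], 0]
  ]
}}

```text
clock: 11.0
eef_pos: [0.6014, 0.1004, 0.025]
tool_rot: [0.687, 0.726, -0.001, 0.001]
ft_force: [-4.9, -5.7, 15.1]
grip_width: -0.0005
grasp_force: 7.4
```

Call:
{"fn": "drive_tool", "kwargs": {
  "increments": [
    [[-0.1, 1, 0], [0, 0, 0], 0],
    [[0, 1, 0], [0, 0, 0], 0]
  ]
}}

```text
clock: 11.17
eef_pos: [0.6017, 0.1025, 0.0251]
tool_rot: [0.687, 0.726, -0.001, 0.002]
ft_force: [-3.1, -5.3, 12.1]
grip_width: 0.0001
grasp_force: 6.5
```

```bash
python3 ls.py s7 245 165 .072
```

```text
tcp holder [32.5 73.9] [0.6019 0.1027 0.025 ] [-4.2 -5.  13.2] [ 0.15  0.09 -0.07]
```

View pics/s7.png

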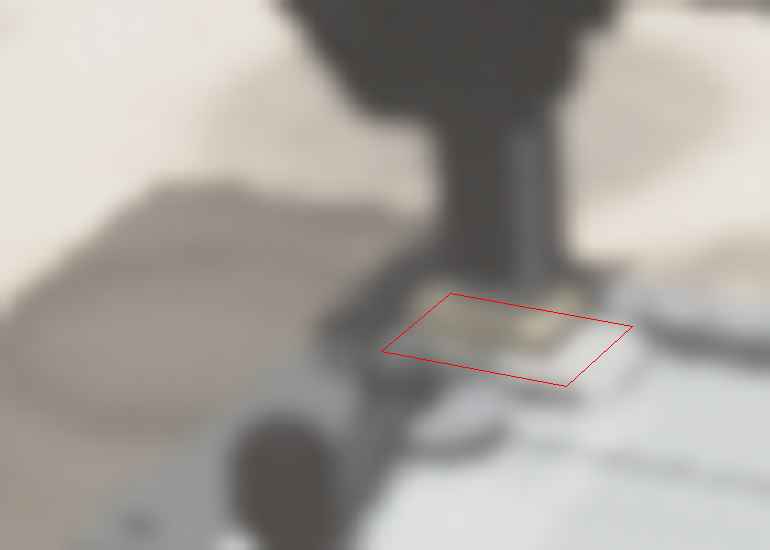

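The block is nearly at the seat outline, in under the keeper. I push a little further so that it is surely against the stop and the rail.

Call:
{"fn": "drive_tool", "kwargs": {
  "increments": [
    [[0, 1.5, 0], [0, 0, 0], 0],
    [[0, 1.5, 0], [0, 0, 0], 0],
    [[0.5, 1.5, 0], [0, 0, 0], 0],
    [[0.5, 1, 0], [0, 0, 0], 0],
    [[1, 0, 0], [0, 0, 0], 0],
    [[0, 0, 0], [0, 0, 0], 0],
    [[0, 0, 3], [0, 0, 0], 0],
    [[0, 0, 25], [0, 0, 0], 0]
  ]
}}

```text
clock: 11.98
eef_pos: [0.5996, 0.1091, 0.0465]
tool_rot: [0.687, 0.727, -0.004, -0.003]
ft_force: [-1.3, -0.1, -0.6]
grip_width: 0.0002
grasp_force: 0.0
```

Call:
{"fn": "drive_tool", "kwargs": {
  "increments": [
    [[-5, -30, 20], [0, 0, 0], 0],
    [[-5, -40, 10], [0, 0, 0], 0],
    [[-5, -40, 0], [0, 0, 0], 0],
    [[-10, -38, 0], [0, 0, 0], 0],
    [[-10, -38, 0], [0, 0, 0], 0],
    [[0, 0, 0], [0, 0, 0], 0]
  ]
}}

```text
clock: 12.48
eef_pos: [0.5661, -0.0825, 0.0804]
tool_rot: [0.69, 0.724, -0.002, -0.0]
ft_force: [0.2, 1.4, 0.3]
grip_width: -0.0001
grasp_force: 0.0
```

```bash
cat > lt.py <<'E'
import sys
from fit import *
p=np.load("p.npy");a=0
for _ in range(4):
    c=camera("top");a=a+c["image"].astype(float)/4
print(get_obs()["eef_pos"],get_obs()["ft_force"].round(1))
u0,v0=262,155
cr=a[v0:v0+75,u0:u0+75,::-1].astype(np.uint8);cr=cv2.resize(cr,None,fx=8,fy=8,interpolation=cv2.INTER_CUBIC)
for P in ([(.03+x,.072+y,.017) for x,y in((-.014,.02),(-.014,-.02),(.014,-.02),(.014,.02))],[(.03+x,.072+y,.025) for x,y in((-.01,.015),(-.01,-.015),(.01,-.015),(.01,.015))]):
    uv=np.array([(proj(c,T(p,q))-[u0,v0]+.5)*8-.5 for q in P]);print(uv.round().tolist());cv2.polylines(cr,[uv.round().astype(int)],True,(0,0,255),1)
cv2.imwrite(f"pics/{sys.argv[1]}.png",cr)
E
python3 lt.py t8
```

```text
[ 0.56855356 -0.0755629   0.08070075] [-0.5  0.1  0. ]
[[148.0, 300.0], [301.0, 288.0], [293.0, 182.0], [140.0, 194.0]]
[[162.0, 280.0], [279.0, 270.0], [273.0, 194.0], [157.0, 203.0]]
```

View pics/t8.png

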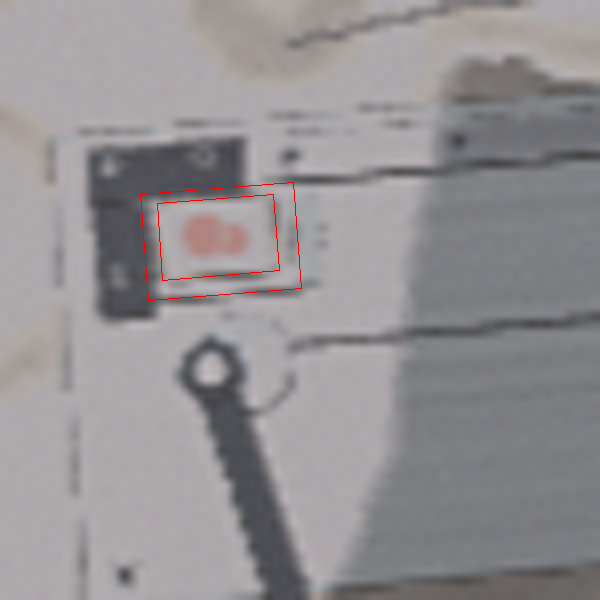

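Top view: the wax and base lie on the seat outlines (red boxes, base x 140–301, y 182–300), and the lever is still open. Now I plan the knob arc.

```bash
python3 - <<'E'
from fit import *
p=np.load("p.npy");tw=lambda t,off:T(p,(-.0044-.075*np.cos(t)-off*np.sin(t),.076-.075*np.sin(t)+off*np.cos(t),.032))
o=get_obs();print("cur",o["eef_pos"],want(p[2]+1.571))
s=tw(.24,.034);print("start",s,(s-o["eef_pos"])*1000)
th=np.linspace(.24,1.70,21);w=[s]+[tw(t,.024) for t in th]
print((np.diff(w,axis=0)*1000).round(1).tolist());print(np.array(w)[-1])
E
```

```text
cur [ 0.56855356 -0.0755629   0.08070075] [-0.06134384 -0.01545096 -0.1511103 ]
start [0.48324751 0.11361713 0.032     ] [-85.30605174 189.18002798 -48.70075341]
[[2.9, -9.6, 0.0], [0.1, -5.7, 0.0], [0.5, -5.7, 0.0], [1.0, -5.7, 0.0], [1.4, -5.6, 0.0], [1.8, -5.5, 0.0], [2.2, -5.3, 0.0], [2.5, -5.2, 0.0], [2.9, -5.0, 0.0], [3.3, -4.7, 0.0], [3.6, -4.5, 0.0], [3.9, -4.2, 0.0], [4.2, -3.9, 0.0], [4.5, -3.6, 0.0], [4.7, -3.2, 0.0], [5.0, -2.9, 0.0], [5.2, -2.5, 0.0], [5.3, -2.1, 0.0], [5.5, -1.7, 0.0], [5.6, -1.3, 0.0], [5.7, -0.9, 0.0]]
[0.55496515 0.02470693 0.032     ]
```

Call:
{"fn": "drive_tool", "kwargs": {
  "increments": [
    [[-14, 32, 0], [0, 0, 0], 0],
    [[-14, 32, 0], [0, 0, 0], 0],
    [[-14, 32, 0], [0, 0, 0], 0],
    [[-14, 32, 0], [0, 0, 0], 0],
    [[-14, 31, 0], [0, 0, 0], 0],
    [[-15, 30, 0], [0, 0, 0], 0],
    [[0, 0, 0], [0, 0, 0], 0],
    [[0, 0, 0], [0, 0, 0], 0]
  ]
}}

```text
clock: 13.35
eef_pos: [0.4826, 0.1161, 0.0811]
tool_rot: [0.684, 0.729, 0.0, -0.0]
ft_force: [-0.1, -1.0, 0.5]
grip_width: -0.0
grasp_force: 0.0
```

Call:
{"fn": "drive_tool", "kwargs": {
  "increments": [
    [[0, -1, -20], [0, 0, 0], 0],
    [[0, -1, -20], [0, 0, 0], 0],
    [[0, 0, -9], [0, 0, 0], 0],
    [[0, 0, 0], [0, 0, 0], 0]
  ]
}}

```text
clock: 13.68
eef_pos: [0.4818, 0.1104, 0.0299]
tool_rot: [0.687, 0.727, -0.002, -0.001]
ft_force: [0.4, -1.0, -0.6]
grip_width: 0.0003
grasp_force: 0.0
```

Call:
{"fn": "drive_tool", "kwargs": {
  "increments": [
    [[3, -9.6, 0], [0, 0, 0], 0],
    [[0, -5.7, 0], [0, 0, 0], 0],
    [[0.5, -5.7, 0], [0, 0, 0], 0],
    [[1, -5.7, 0], [0, 0, 0], 0],
    [[1.4, -5.6, 0], [0, 0, 0], 0]
  ]
}}

```text
clock: 14.1
eef_pos: [0.49, 0.0779, 0.0329]
tool_rot: [0.687, 0.727, 0.001, 0.0]
ft_force: [-0.3, 1.2, 0.3]
grip_width: 0.0002
grasp_force: 0.4
```

Call:
{"fn": "drive_tool", "kwargs": {
  "increments": [
    [[1.8, -5.5, 0], [0, 0, 0], 0],
    [[2.2, -5.3, 0], [0, 0, 0], 0],
    [[2.5, -5.2, 0], [0, 0, 0], 0],
    [[2.9, -5, 0], [0, 0, 0], 0],
    [[3.3, -4.7, 0], [0, 0, 0], 0],
    [[3.6, -4.5, 0], [0, 0, 0], 0]
  ]
}}

```text
clock: 14.6
eef_pos: [0.5057, 0.0478, 0.032]
tool_rot: [0.687, 0.727, -0.0, -0.0]
ft_force: [-0.5, 0.8, 0.7]
grip_width: -0.0002
grasp_force: 0.4
```

Call:
{"fn": "drive_tool", "kwargs": {
  "increments": [
    [[3.9, -4.2, 0], [0, 0, 0], 0],
    [[4.2, -3.9, 0], [0, 0, 0], 0],
    [[4.5, -3.6, 0], [0, 0, 0], 0],
    [[4.7, -3.2, 0], [0, 0, 0], 0],
    [[5, -2.9, 0], [0, 0, 0], 0]
  ]
}}

```text
clock: 15.02
eef_pos: [0.5281, 0.0303, 0.032]
tool_rot: [0.687, 0.727, -0.0, -0.0]
ft_force: [-2.0, 0.1, 0.4]
grip_width: 0.0003
grasp_force: 0.9
```

Call:
{"fn": "drive_tool", "kwargs": {
  "increments": [
    [[5.2, -2.5, 0], [0, 0, 0], 0],
    [[5.3, -2.1, 0], [0, 0, 0], 0],
    [[0, 0, 0], [0, 0, 0], 0]
  ]
}}

```text
clock: 15.27
eef_pos: [0.5401, 0.0256, 0.0322]
tool_rot: [0.687, 0.727, 0.001, 0.001]
ft_force: [-0.3, -0.6, 0.3]
grip_width: -0.0002
grasp_force: 0.0
```

Call:
{"fn": "drive_tool", "kwargs": {
  "increments": [
    [[3, -1, 0], [0, 0, 0], 0],
    [[3, -0.7, 0], [0, 0, 0], 0]
  ]
}}

```text
clock: 15.43
eef_pos: [0.5443, 0.0245, 0.0321]
tool_rot: [0.687, 0.727, 0.0, -0.001]
ft_force: [-1.9, 1.3, 0.2]
grip_width: 0.0002
grasp_force: 1.1
```

Call:
{"fn": "drive_tool", "kwargs": {
  "increments": [
    [[3, -0.3, 0], [0, 0, 0], 0],
    [[3, 0, 0], [0, 0, 0], 0]
  ]
}}

```text
clock: 15.6
eef_pos: [0.5504, 0.0241, 0.0321]
tool_rot: [0.687, 0.727, -0.0, -0.0]
ft_force: [-2.1, -0.4, 0.1]
grip_width: 0.0
grasp_force: 1.2
```

Call:
{"fn": "drive_tool", "kwargs": {
  "increments": [
    [[2, 0, 0], [0, 0, 0], 0],
    [[2, 0, 0], [0, 0, 0], 0]
  ]
}}

```text
clock: 15.77
eef_pos: [0.5544, 0.0241, 0.032]
tool_rot: [0.687, 0.727, -0.0, -0.0]
ft_force: [-6.1, 0.8, 0.4]
grip_width: -0.0002
grasp_force: 3.0
```

Call:
{"fn": "drive_tool", "kwargs": {
  "increments": [
    [[1.5, 0, 0], [0, 0, 0], 0],
    [[1.5, 0, 0], [0, 0, 0], 0]
  ]
}}

```text
clock: 15.93
eef_pos: [0.5547, 0.0241, 0.0316]
tool_rot: [0.687, 0.727, -0.002, -0.002]
ft_force: [-10.5, 1.6, 4.7]
grip_width: 0.0001
grasp_force: 5.3
```

Call:
{"fn": "drive_tool", "kwargs": {
  "increments": [
    [[1, 0, 0], [0, 0, 0], 0],
    [[0.5, 0, 0], [0, 0, 0], 0],
    [[0, 0, 0], [0, 0, 0], 0]
  ]
}}

```text
clock: 16.18
eef_pos: [0.5547, 0.024, 0.0314]
tool_rot: [0.687, 0.727, -0.003, -0.003]
ft_force: [-11.4, 0.2, 5.2]
grip_width: 0.0
grasp_force: 5.5
```

Call:
{"fn": "drive_tool", "kwargs": {
  "increments": [
    [[-5, 0, 0], [0, 0, 0], 0],
    [[-15, 0, 0], [0, 0, 0], 0],
    [[0, 0, 35], [0, 0, 0], 0],
    [[0, -20, 35], [0, 0, 0], 0],
    [[0, -40, 10], [0, 0, 0], 0],
    [[0, -40, 0], [0, 0, 0], 0],
    [[0, -40, 0], [0, 0, 0], 0],
    [[0, -40, 0], [0, 0, 0], 0]
  ]
}}

```text
clock: 16.85
eef_pos: [0.5406, -0.1582, 0.1136]
tool_rot: [0.686, 0.727, 0.001, 0.002]
ft_force: [1.7, -0.6, -0.7]
grip_width: -0.0003
grasp_force: 0.0
```

```bash
python3 lt.py t9
```

```text
[ 0.53978945 -0.15766334  0.11251135] [-0.2  0.5 -0.1]
[[148.0, 300.0], [301.0, 288.0], [293.0, 182.0], [140.0, 194.0]]
[[162.0, 280.0], [279.0, 270.0], [273.0, 194.0], [157.0, 203.0]]
```

View pics/t9.png

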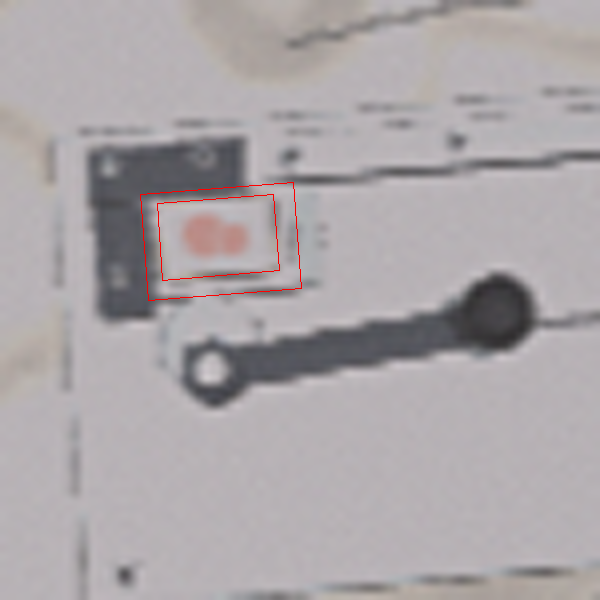

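The lever lies along the rail at its stop (hub at (211,370), knob at (498,312)), and the block is still on the seat outline with the cam against it. The robot is clear, so I hand in.

```bash
python3 -c "
from workcell import *
print(job_done())"
```

```text
the job is handed in; nothing more can be done
None
```

The block was slid along the rail into the pocket, the cam lever was pushed round to its stop, the robot is clear and the job is handed in; pictures show the block on its seat, but no verdict came back and the cam force could not be measured.

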